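Turn the stained panel over onto the drying laths

TASK

The birdhouse panel on the brown staining pad has been stained red on its upper face and edges. Take the cranked lifting knife from its rest, slide the blade in flat on the pad under the panel's free edge, the one away from the laths, and tip the panel up and over its far edge so that it lies flat and square on the drying laths with the bare face up, beside the panel that is already drying there; then lay the knife back in the two notches of its rest. The stain is tacky, so no fingers on the panel, and work by feel: ride the blade on the pad and under the panel with a light touch, never pressing or ramming it hard, and leave everything else on the bench as it stands.

Things in the scene. Friction and masses are not known exactly. Their poses are not given: they have to be found in the camera images.
- panel_mid (a point): Centre of the loose red pine panel, half-way up: 80 mm along its x, 110 mm along y, 8 mm thick, about 45 g, all edges fully rounded (radius 4 mm). z points out of the red face (up at the start), x from the free edge to the laths. It starts flat on the pad, far edge 4 to 20 mm short of the first lath. A blade tip lying on the pad runs under its rounded edge; one 1 mm or more above it jams.
- stop (a point): Point at the foot of the first lath's near face, on the pad's surface, mid-way across the lane in which the red panel lies (fixed to the station). x runs level from the pad across the laths, y to the left of that, z up. The lath's 4 mm high face is the stop on which the panel's far edge turns as it is tipped over.
- station: Fixed finishing board, 350 x 260 mm, axes as at stop; origin 28 mm below the pad surface and 60 mm to the -y side of stop. Brown pad: hard, level, x -165 to 0 mm, y -130 to 130; its surface stands 20 to 28 mm above the bench, differing from start to start. Beyond it six laths along y, 10 mm wide, 4 mm high, every 31 mm, fill x 0 to 165 mm.
- knife_grip (a point): Centre of the lifting knife's handle, the place to grip. x points along the knife to the blade, z up as it lies in its rest. The handle is a bar 16 mm wide (y), 18 mm high (z), from 75 mm behind this point to 55 mm ahead; then the neck drops to the blade, parallel to the handle (but see knife_butt): 70 to 155 mm ahead of this point, underside 36 mm below it. Mass 0.13 kg, balanced 25 mm ahead.
- knife_butt (a point): Rear end of the knife's handle, 75 mm behind knife_grip. The blade: steel, 32 mm wide, 1.6 mm thick, slippery (friction about 0.3); springy: bends 1 mm at the tip for 6 N; more than 5 N scores the pad or dents the panel. It has been bent in use: its tip stands up to 11 mm above or below true, unlike each time. So tip the knife nose down a little (0.25 rad) to ride on the tip, and feel for the pad.
- rest_seat (a point): Where the handle's centre (knife_grip) belongs in the fixed wooden knife rest, 43 to 50 mm above the bench; x along the handle to the blade. Base 110 x 70 x 12 mm; two uprights, 45 mm before and behind this point, 10 mm thick, 70 mm wide, each with a notch 26 mm wide, its floor 9 mm below this point, its sides rising to 6 mm above it. 80 mm of free handle between them.
- done_mid (a point): Centre of a like panel, bare face up, already drying on the laths in the next lane, about 120 mm to the -y side of the free lane. Leave it alone.
- stain_tin: Bystander: a closed steel tin of wood stain, 74 mm across, 85 mm tall; origin at the centre of its underside. Leave it alone.
- glue_bottle: Bystander: a white glue bottle with an orange cap, 56 mm across, 150 mm tall; origin at the centre of its underside. Leave it alone.
- toy_truck: Bystander: a wooden toy truck with red wheels, 130 x 72 x 72 mm; origin at the centre of its underside. Leave it alone.
- wheel1: Bystander: the upper one of two loose red wooden toy wheels lying on one another, each 60 mm across and 18 mm thick; origin at the centre of its underside. Leave it alone.
Things that resemble listed ones, but are neither listed nor needed, are in the scene too. Leave any orange look-alike of the part that bears knife_grip alone. What is shaped like the part that bears panel_mid but purple is not meant.

How it is judged:
On the way, in this order (a step that is already met when the one before it is completed fails the run):
1. the knife, under the panel's free edge, carries that edge off the pad (panel tilted 0.12 to 0.7 rad on the knife) (contact force between knife and panel above 0.03 N and angle between panel_mid's own z axis and vertical between 0.12 and 0.7 rad), for 0.05 s.
2. the panel has been tipped right over, bare face up (angle between panel_mid's own z axis and vertical above 2.9 rad), for 0.2 s.
At the end, for the whole second after the job is handed in: Panel at rest flat (0.1 rad) on the laths, bare face up, centre 20 to 120 mm past the first lath's lip, within 50 mm of mid-lane, square within 0.3 rad; knife at rest in both notches, handle centre within 25 mm of the seat, level within 0.15 rad, blade pointing as before within 0.12 rad (angle between panel_mid's own z axis and vertical above 3.04 rad and x of panel_mid in the frame of stop between 0.02 and 0.12 m and y of panel_mid in the frame of stop between -0.05 and 0.05 m and z of panel_mid in the frame of stop between 0.005 and 0.011 m and angle between the x axis of panel_mid and the x axis of stop, either way round below 0.3 rad and linear speed of each of panel, knife below 0.01 m/s and distance between knife_grip and rest_seat below 0.025 m and angle between the x axis of knife_grip and the x axis of rest_seat, either way round below 0.12 rad and angle between knife_grip's own z axis and vertical below 0.15 rad); the robot touches nothing.
It fails at once if fingers or arm touch the tacky panel (contact force between any of the fingers, the arm and panel above 0.3 N).
It fails at once if the knife is pressed on the station with more than 5.5 N (contact force between knife and station above 5.5 N).
It fails at once if the knife is pushed against the panel with more than 5.5 N (contact force between knife and panel above 5.5 N).
It fails at once if the panel that is already drying is moved by more than 10 mm (distance of done_mid from where it was at the start of the episode above 0.01 m).
It fails at once if a bystander is moved by more than 20 mm (distance of any of stain_tin, glue_bottle, toy_truck, wheel1 from where it was at the start of the episode above 0.02 m).
It also fails if it takes over 61 s, if anything falls off the work surface, if the arm or the gripper's body presses on something with over 40 N, if the wrist force passes 120 N, or if a joint passes its speed limit or range.

ROBOT

A 7-joint arm with a two-finger parallel gripper is mounted at the origin on the work surface. World frame = base frame: x ahead of the robot, y to its left, z up, the work surface at z = 0. Lengths are in m, angles in rad, forces in N, time in s.
With the tool pointing down it reaches from about 0.35 to 0.9 m from the base axis. Payload 8.1 kg.
Tool frame: the origin (TCP) lies where the fingers leave the gripper's body, on its centre line; the fingertips stand 66 mm ahead of it and the grasp point (between the pads) lies 47 mm ahead of it (arm.tip_reach is the distance from the TCP to the fingertips, in m); z points along the fingers, y is the direction in which the jaws open and shut (so a half turn about z gives the same grasp; the last joint's range is limited). The gripper opens to 92 mm and grips with 3 to 60 N. Pads are 19 mm wide; open, the fingers measure 130 mm over their backs; the gripper's body (75 mm by 190 mm) begins 47 mm behind the grasp point.
Start: joints at [1.112, 0.434, 0.025, 1.573, -0.012, 1.134, -0.075], TCP at [0.218, -0.586, 0.292] pointing down, gripper open.
Joint ranges: [-2.62, 2.62], [-0.44, 2.09], [-1.27, 1.32], [0.08, 2.57], [-1.32, 4.46], [0.12, 2], [-2.74, 2.74]. Speed limits (rad/s): [2.22, 2.22, 3.01, 3.01, 3.14, 3.14, 3.14].

INTERFACE

Orientations are given as a rotation vector (axis times angle).
In Python, from cell import arm gives the robot as it stands.
- The arm moves only by the tool carry_out, never from a script. Its argument "plan" is a list of rows, each a list of 5 numbers: the shift along the world's x, y, z in cm, then the turn about the world's z in rad, then the finger opening in cm, from 0 to 9.18. In form: [[tx, ty, tz, spin, fingers], ...]. A call has 1 to 20 rows; each row is the pose to reach, as a shift and turn from the pose measured when the call began; what a row does not reach only later rows make up. A row lasts 1/10 s, in which the tool goes at most 50 mm and 8.59 degrees, less where a joint would pass 70% of its speed; a pose out of reach is approached as far as the arm can. A call with a gripper value outside its range is refused whole. The fingers move at their own pace and stop on an object; "squeeze" is the grip in N (left out, the last holds). Time passes only in rows, so rows that repeat a pose let the fingers close. It gives the time, the measured TCP pose, the force and the opening at its end, in the units of the state.
- arm.observe(): the state, without advancing time (a new reading comes with each control period).
- arm.get_image(name): name is "side" or "top" or "wrist"; returns (picture, depth): 420x560x3 uint8, red, green, blue; 420x560 float32, m along the optical axis (not along the pixel's ray), 0 where there is no reading.
- arm.get_calibration(name): a dict with "intrinsics" (3x3 intrinsics, pixels), "rvec" (rotation vector, rad) and "tvec" (3), from world to camera coordinates, as OpenCV has them; the wrist camera has in their place "tool_from_camera" (4x4, takes a point from camera to tool coordinates, whose origin is the TCP and whose axes are the flange's). Camera axes: x right, y down, z forward; pixel columns grow to the right and rows downward; lengths in m; the calibration is good to about 2 mm. A picture is of the moment at which its call begins: read the wrist's pose just before it. get_calibration takes no time and is no camera call.
- arm.sign_off(): hands the job in, once; it reports no verdict.
The state is a dict: "clock": time; "joints": joint angles; "dq": joint speeds; "joint_efforts": joint torques, N m; "position": TCP position; "ee_rot": TCP orientation; "force": force on the tool from outside, world axes, zero at the start; "ft_torque": the same for the moment, N m; "width": opening from 0.0 (shut) to 1.0 (fully open).
Only numpy, scipy, OpenCV 4.12 (cv2) and the standard library are available. Lean on these libraries where they do the work, as an engineer would, in place of code of your own. Each camera call takes 0.05 s, during which the arm holds its last target. There are 200 camera calls.

## Working session

There is one attempt and no reset: what is moved stays moved. The work goes in short steps, Python scripts to look and compute and a tool call to move; the robot and the scene stay as the last step left them, time stands still between calls to the robot, and variables do not carry over. Pictures are saved under pics/ and viewed, about 8 in all and at most 12, crops included, and the job is handed in when it is done.

Besides the shell and the picture viewer there is one more tool, called as name(argument=value, ...) on one line, values as JSON. carry_out: Moves the arm, as the interface text tells. Its arguments: {"type":"object","properties":{"plan":{"type":"array"},"squeeze":{"type":"number"}},"required":["plan"]}

```bash
mkdir -p pics
cat > h.py <<'E'
import numpy as np, cv2
from cell import arm
def cam(n):
    c=arm.get_calibration(n); K=np.array(c["intrinsics"],float)
    if n=="wrist":
        s=arm.observe(); T=np.eye(4); T[:3,:3]=cv2.Rodrigues(np.array(s["ee_rot"],float))[0]; T[:3,3]=s["position"]
        W=T@np.array(c["tool_from_camera"]); return K,W[:3,:3],W[:3,3]
    R=cv2.Rodrigues(np.array(c["rvec"],float))[0]; t=np.array(c["tvec"],float).ravel()
    return K,R.T,-R.T@t
def ray(C,uv,z):
    K,R,o=C; uv=np.atleast_2d(uv).astype(float)
    d=(R@np.linalg.inv(K)@np.c_[uv,np.ones(len(uv))].T).T
    return o+d*((z-o[2])/d[:,2])[:,None]
def cloud(C,D):
    K,R,o=C; v,u=np.indices(D.shape)
    p=np.stack([(u-K[0,2])/K[0,0]*D,(v-K[1,2])/K[1,1]*D,D],-1)
    return p@R.T+o
E
python3 - <<'E'
from h import *
print(arm.observe())
for n in("top","side"):
    C=cam(n); I,D=arm.get_image(n); np.savez(f"{n}0.npz",I=I,D=D); cv2.imwrite(f"pics/{n}0.png",cv2.resize(I[:,:,::-1],(784,588),interpolation=cv2.INTER_CUBIC)); print(n,C[2],C[1][:,2])
E
```

```text
{'clock': 0.0, 'joints': array([ 1.11241182,  0.43523869,  0.02495784,  1.57409822, -0.0116166 ,
        1.1340107 , -0.07510523]), 'dq': array([-0.00090667,  0.00032971,  0.0007941 , -0.00028521, -0.00042163,
       -0.00149091, -0.00111273]), 'joint_efforts': array([-7.84343192e-04, -6.67856169e+01,  9.85011309e-01, -3.14462149e+01,
       -6.05906406e-02,  4.30363964e-02,  2.39827123e-04]), 'position': array([ 0.21752597, -0.58548208,  0.29143452]), 'ee_rot': array([-3.09050053e+00, -5.55540776e-01,  6.38638259e-04]), 'force': array([-0.27563192, -0.29419531,  0.32766849]), 'ft_torque': array([ 0.00635994, -0.0427006 ,  0.00098796]), 'width': 1.0005533500456645}
top [0.41769056 0.01520021 1.46596009] [ 0.08272845 -0.00980771 -0.99652386]
side [0.10184579 1.09064843 0.7245507 ] [ 0.318837   -0.80506658 -0.50021072]
```

View pics/top0.png

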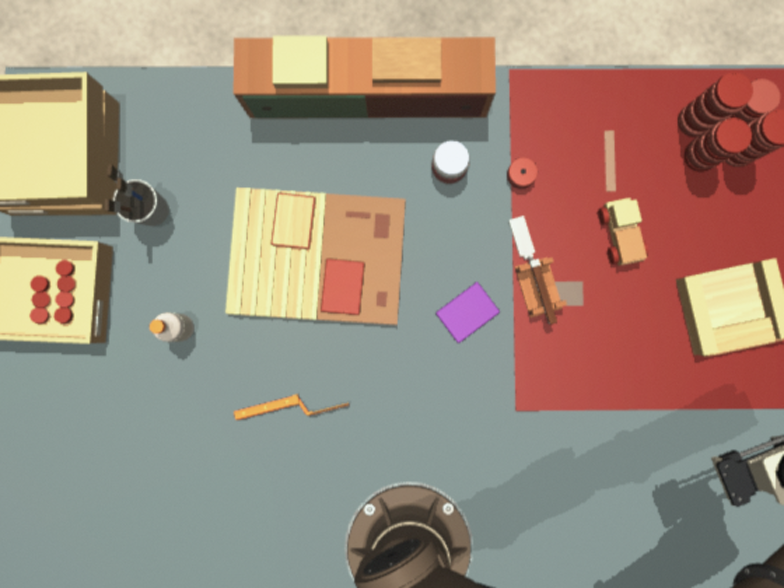

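View pics/side0.png

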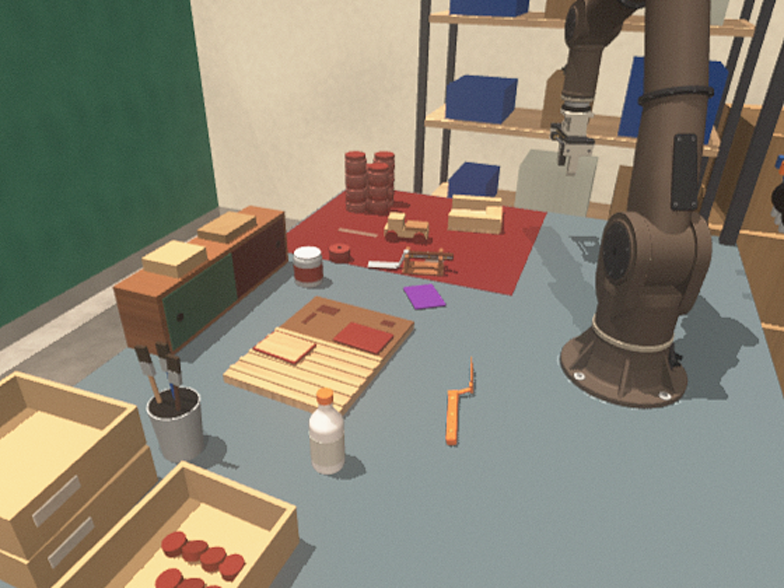

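Run:
```python
from h import *
d=np.load("top0.npz"); I,D=d["I"],d["D"]; C=cam("top"); P=cloud(C,D); s=560/784
print("f",C[0][0,0])
def at(u,v): u,v=int(u*s),int(v*s); return np.round(np.median(P[v-1:v+2,u-1:u+2].reshape(-1,3),0),4)
for n,uv in dict(pad1=(385,300),pad2=(370,270),pad3=(340,210),panel=(343,287),done=(293,220),bench=(450,370),handle=(540,285),butt=(550,318),blade=(520,235),tip=(517,222),tin=(451,160)).items(): print(n,at(*uv))
hsv=cv2.cvtColor(I,cv2.COLOR_RGB2HSV)
m=cv2.inRange(I,(150,0,0),(255,90,80)); m[:, :int(315*s)]=0; m[:,int(375*s):]=0; m[:int(245*s)]=0;m[int(325*s):]=0
c=max(cv2.findContours(m,0,2)[0],key=cv2.contourArea); r=cv2.minAreaRect(c); b=cv2.boxPoints(r)
zt=np.median(P[m>0][:,2]); print("panel z",zt,"corners",ray(C,b,zt).round(4).tolist(), "ctr",ray(C,r[0],zt).round(4))
A=cv2.resize(I[int(160*s):int(340*s),int(310*s):int(580*s),::-1],None,fx=4,fy=4,interpolation=cv2.INTER_CUBIC)
cv2.imwrite("pics/crop1.png",A[:600,:800]);print(A.shape)
```

```text
f 506.3259427434184
pad1 [0.4975 0.0452 0.0167]
pad2 [0.5607 0.0765 0.0166]
pad3 [0.683  0.1396 0.019 ]
panel [0.5234 0.1305 0.0256]
done [0.6608 0.2328 0.0324]
bench [ 0.3536 -0.0865 -0.0009]
handle [ 0.5247 -0.2646  0.0515]
butt [ 0.4573 -0.2829  0.0497]
blade [ 0.6329 -0.2346  0.0096]
tip [ 0.6598 -0.229   0.0078]
tin [ 0.7701 -0.0882  0.0845]
panel z 0.02674768251126003 corners [[0.4702, 0.1166, 0.0267], [0.4719, 0.116, 0.0267], [0.469, 0.1075, 0.0267], [0.4673, 0.1081, 0.0267]] ctr [[0.4696 0.112  0.0267]]
(512, 772, 3)
```

View pics/crop1.png

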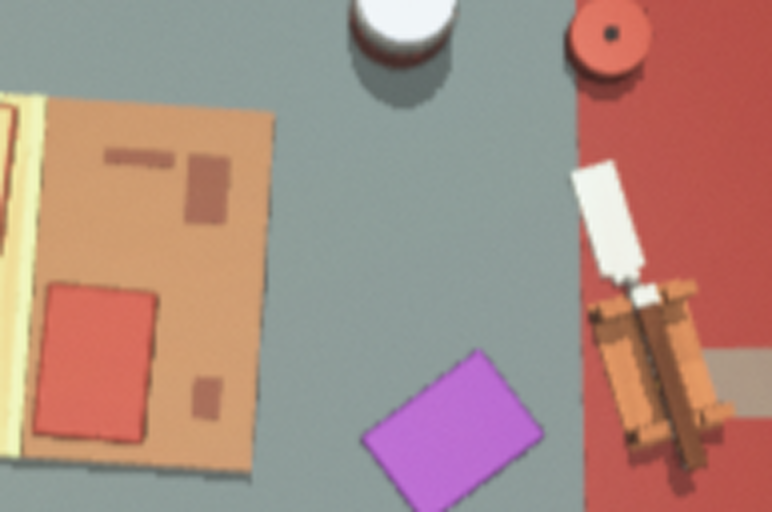

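Run:
```python
from h import *
d=np.load("top0.npz"); I,D=d["I"],d["D"]; C=cam("top"); P=cloud(C,D); s=560/784
def crop(x,y): return np.array([221+x/4,114+y/4])
print("panelrgb",I[int(crop(95,362)[1]),int(crop(95,362)[0])],"handle",I[int(crop(680,410)[1]),int(crop(680,410)[0])])
pc=ray(C,[crop(*q) for q in[(48,284),(157,294),(143,441),(34,432)]],0.025); print("panel corners lathfar,free far,free near,lath near",pc.round(4)[:,:2].tolist(),"ctr",pc.mean(0).round(4))
print("size",np.linalg.norm(pc[1]-pc[0]),np.linalg.norm(pc[2]-pc[1]), "free->lath yaw",np.arctan2(*( (pc[0]+pc[3]-pc[1]-pc[2])[[1,0]])))
st=ray(C,[crop(46,96),crop(22,457),crop(275,112),crop(251,471)],0.02); print("lath face ends, pad outer",st.round(4)[:,:2].tolist()); 
print("station x yaw",np.arctan2(*((st[0]+st[1]-st[2]-st[3])[[1,0]])),np.arctan2(*((st[1]-st[0])[[1,0]]))+np.pi/2+np.pi/2-np.pi/2)
h=I.astype(int); m=((h[...,0]<165)&(h[...,0]-h[...,2]>40)&(h[...,1]<100)&(h[...,0]>60)); k=np.zeros_like(m);k[114+72:114+118,221+155:221+180]=1
m=m&k&(np.abs(P[...,2]-.05)<.012); q=P[m]; print(len(q),q.mean(0)); v=np.linalg.svd(q[:,:2]-q[:,:2].mean(0))[2][0]; print("knife yaw",np.arctan2(*v[::-1]))
kb=ray(C,[crop(693,465),crop(647,303),crop(592,167)],0.052); kb[2]=ray(C,[crop(592,167)],0.008)[0]; print("butt, front, tip",kb.round(4).tolist())
k=kb[1]-kb[0]; print(np.arctan2(k[1],k[0]),np.linalg.norm(k), np.linalg.norm(kb[2]-kb[0]))
up=[ray(C,[crop(*q)],0.052)[0].round(4) for q in[(592,314),(695,288),(632,441),(732,411)]]; print("uprights",up, np.mean(up,0))
```

```text
panelrgb [216 110  92] handle [125  80  56]
panel corners lathfar,free far,free near,lath near [[0.5809, 0.1647], [0.5733, 0.0868], [0.4683, 0.097], [0.4752, 0.1744]] ctr [0.5244 0.1307 0.025 ]
size 0.07824871641699242 0.10547378274798654 free->lath yaw 1.4774522538774721
lath face ends, pad outer [[0.7182, 0.167], [0.4576, 0.1834], [0.7057, 0.0015], [0.4466, 0.0204]]
station x yaw 1.499155247141653 4.649571544536592
238 [ 0.50326512 -0.27401496  0.05113547]
knife yaw -2.8679279780432227
butt, front, tip [[0.4481, -0.2885, 0.052], [0.562, -0.2588, 0.052], [0.6663, -0.2293, 0.008]]
0.2549671796001463 0.11770540027263912 0.2303346210796434
uprights [array([ 0.5545, -0.2199,  0.052 ]), array([ 0.5724, -0.2928,  0.052 ]), array([ 0.4651, -0.2461,  0.052 ]), array([ 0.4857, -0.3167,  0.052 ])] [ 0.519425 -0.268875  0.052   ]
```

carry_out(plan=[[30.3,31.6,-6,-0.095,9],[30.3,31.6,-6,-0.095,9],[30.3,31.6,-6,-0.095,9],[30.3,31.6,-6,-0.095,9],[30.3,31.6,-6,-0.095,9],[30.3,31.6,-6,-0.095,9],[30.3,31.6,-6,-0.095,9],[30.3,31.6,-6,-0.095,9],[30.3,31.6,-6,-0.095,9],[30.3,31.6,-6,-0.095,9],[30.3,31.6,-6,-0.095,9],[30.3,31.6,-6,-0.095,9],[30.3,31.6,-6,-0.095,9],[30.3,31.6,-6,-0.095,9]], squeeze=15)

```text
clock: 1.5
position: [0.5198, -0.2708, 0.2317]
ee_rot: [-3.114, -0.405, 0.001]
force: [0.3, -0.4, -0.3]
width: 0.983
```

Run:
```python
from h import *
C=cam("wrist"); I,D=arm.get_image("wrist"); np.savez("w1.npz",I=I,D=D,K=C[0],R=C[1],o=C[2]); cv2.imwrite("pics/w1.png",I[:,:,::-1])
print(C[2],C[1].round(3).tolist(),arm.observe()["position"])
P=cloud(C,D); np.save("w1P.npy",P)
```

```text
[ 0.59225441 -0.25162294  0.32444615] [[0.254, -0.929, -0.268], [-0.967, -0.245, -0.069], [-0.001, 0.277, -0.961]] [ 0.51990956 -0.27055797  0.23172305]
```

View pics/w1.png

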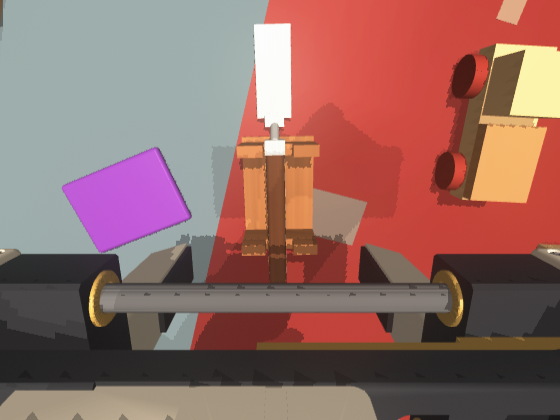

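Run:
```python
from h import *
d=np.load("w1.npz"); C=(d["K"],d["R"],d["o"]); P=np.load("w1P.npy")
for v in(40,60,80,100,110): print("blade",v,[np.median(P[v-2:v+3,u-2:u+3].reshape(-1,3),0).round(4).tolist() for u in(262,273,284)])
for v in(165,190,215,235): print("handle",v,[np.median(P[v-2:v+3,u-1:u+2].reshape(-1,3),0).round(4).tolist() for u in(271,276,281)], [ ''.join(str(x)+',' for x in d["I"][v,260:292:2,0])])
print("tip/heel edges z.01",ray(C,[(256,25),(290,24),(257,118),(291,118)],.01).round(4).tolist())
print("upright tops z.05 corner",ray(C,[(237,150),(318,148)],.05).round(4).tolist(),np.median(P[140:150,242:258].reshape(-1,3),0),np.median(P[140:150,300:312].reshape(-1,3),0))
```

```text
blade 40 [[0.6534, -0.2227, 0.0097], [0.6559, -0.2322, 0.0096], [0.6585, -0.2416, 0.0098]]
blade 60 [[0.6374, -0.2268, 0.01], [0.64, -0.2364, 0.01], [0.6426, -0.2459, 0.01]]
blade 80 [[0.6212, -0.2309, 0.0101], [0.6238, -0.2406, 0.01], [0.6262, -0.2503, 0.0099]]
blade 100 [[0.6045, -0.235, 0.0098], [0.607, -0.245, 0.01], [0.6096, -0.2548, 0.01]]
blade 110 [[0.5958, -0.2372, 0.0104], [0.5984, -0.2472, 0.0101], [0.601, -0.2571, 0.0104]]
handle 165 [[0.5542, -0.2574, 0.0533], [0.5553, -0.2614, 0.0535], [0.5565, -0.2655, 0.0534]] ['143,180,156,102,133,141,144,145,147,148,147,128,167,217,150,149,']
handle 190 [[0.5332, -0.2624, 0.0536], [0.5345, -0.2669, 0.0537], [0.5355, -0.2711, 0.0533]] ['223,226,156,128,122,138,130,129,132,134,132,124,96,207,213,214,']
handle 215 [[0.5115, -0.2684, 0.0536], [0.5127, -0.2727, 0.0535], [0.5136, -0.277, 0.0535]] ['226,224,224,150,110,126,127,128,130,133,133,126,112,217,224,225,']
handle 235 [[0.4929, -0.2732, 0.0534], [0.494, -0.2776, 0.0535], [0.4958, -0.2818, 0.0535]] ['119,120,119,104,105,122,128,126,128,130,132,128,118,118,118,118,']
tip/heel edges z.01 [[0.6634, -0.2149, 0.01], [0.6718, -0.2435, 0.01], [0.5876, -0.2344, 0.01], [0.5958, -0.2654, 0.01]]
upright tops z.05 corner [[0.5587, -0.2264, 0.05], [0.5777, -0.2922, 0.05]] [ 0.56419289 -0.23468034  0.0370933 ] [ 0.57732419 -0.28248385  0.04565779]
```

carry_out(plan=[[0,0,-5,0.005,5],[0,0,-9,0.005,4],[0,0,-12,0.005,4],[0,0,-14,0.005,4],[0,0,-14,0.005,4],[0,0,-14,0.005,4],[0,0,-14,0.005,0.5],[0,0,-14,0.005,0.5],[0,0,-14,0.005,0.5],[0,0,-14,0.005,0.5],[0,0,-14,0.005,0.5],[0,0,-14,0.005,0.5],[0,0,-14,0.005,0.5]], squeeze=25)

```text
clock: 2.85
position: [0.5202, -0.2707, 0.0924]
ee_rot: [-3.114, -0.414, -0.001]
force: [-1.4, -0.6, 7.4]
width: 0.172
```

carry_out(plan=[[0,0,1,0,0.5],[0,0,2,0,0.5],[0,0,4,0,0.5],[0,0,6,0,0.5],[0,0,6,0,0.5],[0,0,6,0,0.5]], squeeze=6)

```text
clock: 3.45
position: [0.5204, -0.2708, 0.153]
ee_rot: [3.114, 0.413, 0.003]
force: [-0.2, 0.4, -1.5]
width: 0.172
```

```bash
cat >> h.py <<'E'
def knife(tag):
    """knife points (held) in tool frame: returns pitch of handle/blade from wrist depth, prints underside profile"""
    s=arm.observe(); C=cam("wrist"); I,D=arm.get_image("wrist"); cv2.imwrite(f"pics/{tag}.png",I[:,:,::-1])
    P=cloud(C,D); R=cv2.Rodrigues(np.array(s["ee_rot"]))[0]; Q=(P-s["position"])@R   # tool frame, z down
    ok=(D>0.05)&(np.abs(Q[...,1])<.012)&(Q[...,2]>.03)
    for a in np.arange(-.07,.16,.01):
        m=ok&(np.abs(Q[...,0]-a)<.003)
        if m.sum()>5: print("x%.3f n%d zmin %.4f med %.4f y %.4f"%(a,m.sum(),np.percentile(Q[m][:,2],5),np.median(Q[m][:,2]),np.median(Q[m][:,1])))
    print(s["position"].round(4),s["force"].round(2),s["width"])
E
python3 -c "
from h import *
knife('w2')"
```

```text
x-0.030 n162 zmin 0.0381 med 0.0391 y -0.0003
x-0.020 n358 zmin 0.0382 med 0.0390 y -0.0005
x0.000 n45 zmin 0.0388 med 0.0397 y -0.0009
x0.010 n958 zmin 0.0320 med 0.0395 y 0.0005
x0.020 n449 zmin 0.0383 med 0.0394 y -0.0004
x0.030 n482 zmin 0.0383 med 0.0394 y -0.0004
x0.040 n491 zmin 0.0384 med 0.0394 y -0.0004
x0.050 n751 zmin 0.0378 med 0.0391 y -0.0003
x0.060 n419 zmin 0.0462 med 0.0567 y 0.0001
x0.070 n422 zmin 0.0724 med 0.0794 y -0.0004
x0.080 n545 zmin 0.0794 med 0.0827 y 0.0001
x0.090 n559 zmin 0.0819 med 0.0831 y 0.0002
x0.100 n604 zmin 0.0821 med 0.0831 y 0.0002
x0.110 n640 zmin 0.0822 med 0.0833 y -0.0001
x0.120 n678 zmin 0.0823 med 0.0834 y 0.0002
x0.130 n335 zmin 0.0825 med 0.0837 y -0.0003
[ 0.5204 -0.2708  0.153 ] [-0.15  0.39 -1.45] 0.172456342516389
```

View pics/w2.png

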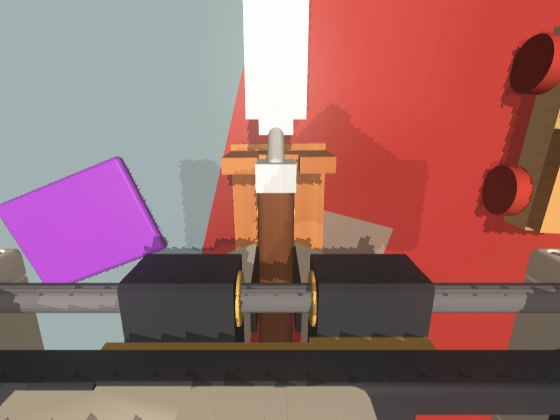

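carry_out(plan=[[0,0,0,0,0.5],[0,0,0,0,0.5],[0,0,4,0,0.5],[0,0,8,0,0.5],[0,0,4,0,0.5],[0,0,8,0,0.5],[0,0,4,0,0.5],[0,0,8,0,0.5],[0,0,8,0,0.5],[0,0,8,0,0.5]], squeeze=3)

```text
clock: 4.5
position: [0.5204, -0.2708, 0.2325]
ee_rot: [3.114, 0.413, 0.002]
force: [-0.6, -0.2, -1.6]
width: 0.172
```

```bash
python3 -c "
from h import *
knife('w3')"
```

```text
x-0.010 n344 zmin 0.0304 med 0.0320 y -0.0005
x0.000 n197 zmin 0.0414 med 0.0430 y 0.0000
x0.010 n1104 zmin 0.0325 med 0.0487 y 0.0000
x0.020 n466 zmin 0.0552 med 0.0580 y -0.0004
x0.030 n420 zmin 0.0635 med 0.0664 y 0.0001
x0.040 n525 zmin 0.0720 med 0.0748 y -0.0004
x0.050 n398 zmin 0.0798 med 0.1389 y 0.0002
x0.060 n293 zmin 0.1456 med 0.1484 y 0.0002
x0.070 n286 zmin 0.1540 med 0.1566 y -0.0001
x0.080 n247 zmin 0.1624 med 0.1651 y 0.0003
x0.090 n211 zmin 0.1713 med 0.1737 y 0.0003
x0.100 n130 zmin 0.2303 med 0.2313 y 0.0004
x0.110 n180 zmin 0.2300 med 0.2314 y -0.0001
x0.120 n180 zmin 0.2301 med 0.2314 y -0.0001
x0.130 n180 zmin 0.2302 med 0.2314 y 0.0004
x0.140 n176 zmin 0.2302 med 0.2314 y -0.0001
x0.150 n186 zmin 0.2301 med 0.2314 y -0.0005
[ 0.5204 -0.2708  0.2325] [-0.6  -0.22 -1.57] 0.17237152950435977
```

carry_out(plan=[[-1.3,13.1,0,0.14,0.5],[-1.3,13.1,0,0.28,0.5],[-1.3,13.1,0,0.42,0.5],[-1.3,13.1,0,0.56,0.5],[-1.3,13.1,0,0.7,0.5],[-1.3,13.1,0,0.84,0.5],[-1.3,13.1,0,0.98,0.5],[-1.3,13.1,0,1.12,0.5],[-1.3,13.1,0,1.24,0.5],[-1.3,13.1,0,1.24,0.5],[-1.3,13.1,0,1.24,0.5]], squeeze=15)

```text
clock: 5.65
position: [0.5066, -0.1397, 0.2318]
ee_rot: [-2.298, -2.141, -0.0]
force: [0.4, -0.0, -0.6]
width: 0.17
```

carry_out(plan=[[0,0,-2,0,0.5],[0,0,-4,0,0.5],[0,0,-5,0,0.5],[0,0,-6,0,0.5],[0,0,-7,0,0.5],[0,0,-8,0,0.5],[0,0,-9,0,0.5],[0,0,-9.8,0,0.5],[0,0,-10.5,0,0.5],[0,0,-11.2,0,0.5],[0,0,-11.2,0,0.5]], squeeze=4)

```text
clock: 6.75
position: [0.5062, -0.1395, 0.1189]
ee_rot: [-2.297, -2.14, 0.001]
force: [-0.4, 0.4, -1.1]
width: 0.177
```

```bash
python3 -c "
from h import *
knife('w4')
print(arm.observe()['ee_rot'])"
```

```text
x-0.030 n148 zmin 0.0375 med 0.0386 y -0.0002
x-0.020 n398 zmin 0.0389 med 0.0400 y -0.0001
x-0.010 n6 zmin 0.1096 med 0.1106 y -0.0002
x0.000 n260 zmin 0.0433 med 0.0446 y -0.0001
x0.010 n999 zmin 0.0320 med 0.0459 y -0.0001
x0.020 n450 zmin 0.0469 med 0.0481 y -0.0001
x0.030 n471 zmin 0.0488 med 0.0501 y -0.0001
x0.040 n445 zmin 0.0507 med 0.0520 y -0.0000
x0.050 n670 zmin 0.0521 med 0.0536 y -0.0000
x0.060 n423 zmin 0.0719 med 0.0963 y -0.0000
x0.070 n434 zmin 0.0976 med 0.1014 y -0.0001
x0.080 n449 zmin 0.1027 med 0.1041 y -0.0000
x0.090 n450 zmin 0.1049 med 0.1061 y -0.0000
x0.100 n449 zmin 0.1068 med 0.1082 y -0.0000
x0.110 n448 zmin 0.1090 med 0.1102 y 0.0000
x0.120 n456 zmin 0.1109 med 0.1123 y 0.0000
x0.130 n455 zmin 0.1129 med 0.1142 y 0.0000
x0.140 n221 zmin 0.1149 med 0.1161 y 0.0000
[ 0.5062 -0.1395  0.1189] [-0.42  0.36 -1.12] 0.17726688311530409
[-2.29695294e+00 -2.14060711e+00  5.82176872e-04]
```

carry_out(plan=[[0,0,2,0,0.5],[0,0,3.5,0,0.5],[0.2,2.5,3.5,0.005,0.5],[0.4,5.3,3.5,0.005,0.5],[0.4,5.3,3.5,0.005,0.5],[0.4,5.3,2.6,0.005,0.5],[0.4,5.3,2.6,0.005,0.5]], squeeze=10)

```text
clock: 7.5
position: [0.5097, -0.0874, 0.1443]
ee_rot: [-2.292, -2.145, 0.003]
force: [0.2, -0.7, -2.2]
width: 0.173
```

```bash
python3 -c "
from h import *
knife('w5')
I,D=arm.get_image('side');cv2.imwrite('pics/s5.png',cv2.resize(I[200:300,150:330,::-1],None,fx=4,fy=4,interpolation=cv2.INTER_CUBIC))
"
```

```text
x-0.030 n152 zmin 0.0375 med 0.0385 y 0.0003
x-0.020 n409 zmin 0.0387 med 0.0401 y -0.0001
x0.000 n238 zmin 0.0432 med 0.0444 y 0.0004
x0.010 n994 zmin 0.0322 med 0.0458 y -0.0001
x0.020 n427 zmin 0.0468 med 0.0481 y -0.0001
x0.030 n456 zmin 0.0487 med 0.0501 y -0.0001
x0.040 n448 zmin 0.0508 med 0.0521 y -0.0000
x0.050 n642 zmin 0.0521 med 0.0535 y -0.0000
x0.060 n386 zmin 0.0712 med 0.0958 y -0.0000
x0.070 n436 zmin 0.0977 med 0.1017 y -0.0001
x0.080 n447 zmin 0.1027 med 0.1041 y -0.0000
x0.090 n451 zmin 0.1048 med 0.1061 y -0.0000
x0.100 n449 zmin 0.1070 med 0.1082 y -0.0000
x0.110 n456 zmin 0.1090 med 0.1102 y 0.0000
x0.120 n455 zmin 0.1111 med 0.1123 y 0.0000
x0.130 n469 zmin 0.1131 med 0.1143 y 0.0000
x0.140 n219 zmin 0.1147 med 0.1160 y 0.0000
[ 0.5097 -0.0874  0.1443] [ 0.22 -0.71 -2.2 ] 0.17325988700607844
```

View pics/w5.png

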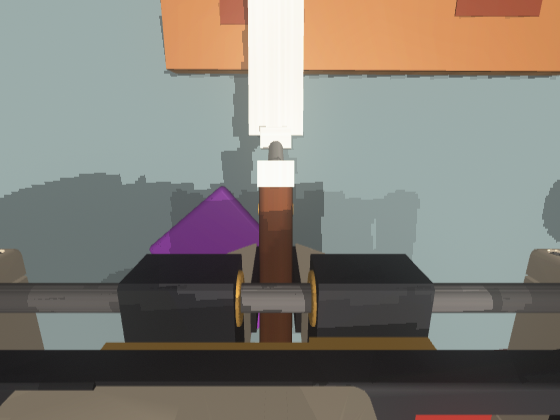

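Run:
```python
from h import *
C=cam("wrist"); I,D=arm.get_image("wrist"); P=cloud(C,D)
for u,v in((200,30),(215,55),(340,30),(400,50),(500,40),(340,110)): print(np.median(P[v-4:v+5,u-4:u+5].reshape(-1,3),0).round(4))
```

```text
[0.4727 0.0415 0.0207]
[0.4802 0.0271 0.0208]
[0.5573 0.0356 0.0207]
[0.5942 0.0221 0.0207]
[0.6547 0.0235 0.0209]
[ 5.606e-01 -1.050e-02  3.000e-04]
```

carry_out(plan=[[0,0,-0.1,0,0.5],[0,0,-0.15,0,0.5],[0,0,-0.2,0,0.5],[0,0,-0.25,0,0.5],[0,0,-0.3,0,0.5],[0,0,-0.35,0,0.5],[0,0,-0.4,0,0.5],[0,0,-0.45,0,0.5],[0,0,-0.5,0,0.5],[0,0,-0.5,0,0.5]], squeeze=6)

```text
clock: 8.65
position: [0.5101, -0.0874, 0.14]
ee_rot: [-2.293, -2.145, 0.002]
force: [-0.0, 0.5, -1.2]
width: 0.171
```

```bash
python3 -c "
from h import *
knife('w6')"|awk '/x0.0[34]0|x0.[01][0239]0|\[/'
```

```text
x0.000 n240 zmin 0.0433 med 0.0444 y 0.0004
x0.020 n439 zmin 0.0466 med 0.0480 y 0.0004
x0.030 n446 zmin 0.0488 med 0.0501 y -0.0001
x0.040 n449 zmin 0.0506 med 0.0520 y 0.0004
x0.090 n451 zmin 0.1049 med 0.1061 y -0.0000
x0.100 n450 zmin 0.1069 med 0.1081 y -0.0000
x0.120 n452 zmin 0.1109 med 0.1123 y 0.0000
x0.130 n458 zmin 0.1130 med 0.1142 y 0.0000
[ 0.5101 -0.0874  0.14  ] [-0.05  0.51 -1.24] 0.1713617849193217
```

carry_out(plan=[[0,0,-0.05,0,0.5],[0,0,-0.1,0,0.5],[0,0,-0.13,0,0.5],[0,0,-0.16,0,0.5],[0,0,-0.19,0,0.5],[0,0,-0.22,0,0.5],[0,0,-0.25,0,0.5],[0,0,-0.28,0,0.5],[0,0,-0.31,0,0.5],[0,0,-0.31,0,0.5]], squeeze=6)

```text
clock: 9.7
position: [0.5101, -0.0874, 0.1369]
ee_rot: [-2.293, -2.145, 0.002]
force: [0.4, -0.7, -0.8]
width: 0.175
```

```bash
python3 -c "
from h import *
knife('w7')"|awk '/x0.0[34]0|x0.[01][0239]0|\[/'
```

```text
x0.000 n233 zmin 0.0435 med 0.0445 y -0.0001
x0.020 n429 zmin 0.0464 med 0.0477 y 0.0004
x0.030 n451 zmin 0.0483 med 0.0496 y -0.0001
x0.040 n446 zmin 0.0502 med 0.0515 y -0.0000
x0.090 n450 zmin 0.1034 med 0.1046 y -0.0000
x0.100 n450 zmin 0.1053 med 0.1065 y -0.0000
x0.120 n472 zmin 0.1090 med 0.1102 y 0.0000
x0.130 n485 zmin 0.1109 med 0.1121 y 0.0000
[ 0.5101 -0.0874  0.1369] [ 0.38 -0.71 -0.85] 0.17545934473153263
```

carry_out(plan=[[0.02,0.3,0,0,0.5],[0.04,0.6,0,0,0.5],[0.06,0.9,0,0,0.5],[0.08,1.2,0,0,0.5],[0.1,1.5,0,0,0.5],[0.12,1.8,0,0,0.5],[0.14,2.1,0,0,0.5],[0.16,2.4,0,0,0.5],[0.17,2.6,0,0,0.5],[0.18,2.8,0,0,0.5],[0.2,3.0,0,0,0.5],[0.21,3.2,0,0,0.5],[0.22,3.4,0,0,0.5],[0.24,3.6,0,0,0.5],[0.25,3.8,0,0,0.5],[0.26,4.0,0,0,0.5],[0.28,4.2,0,0,0.5],[0.28,4.2,0,0,0.5]])

```text
clock: 11.55
position: [0.513, -0.045, 0.1369]
ee_rot: [-2.292, -2.145, 0.001]
force: [0.1, -0.1, -0.8]
width: 0.174
```

```bash
cat > pn.py <<'E'
from h import *
def panel(tag):
    C=cam("top"); I,D=arm.get_image("top"); P=cloud(C,D); h=I.astype(int)
    cv2.imwrite(f"pics/{tag}.png",cv2.resize(I[114:260,150:330,::-1],None,fx=4,fy=4,interpolation=cv2.INTER_CUBIC))
    m=(h[...,0]>150)&(h[...,0]-h[...,1]>70)&(h[...,0]-h[...,2]>95)&(h[...,1]<125); k=np.zeros_like(m);k[165:250,221:285]=1
    c=max(cv2.findContours((m&k).astype(np.uint8),0,2)[0],key=cv2.contourArea); b=cv2.boxPoints(cv2.minAreaRect(c))
    w=ray(C,b,.028)[:,:2]; e=np.array([np.cos(1.505),np.sin(1.505)]); n=np.array([-e[1],e[0]]); r=w-[.528,.179]
    print("panel red box in stop frame",np.c_[r@e,r@n].round(4).tolist())
    q=P[m&k]; rr=(q[:,:2]-[.528,.179])@e; print("z vs x",[(round(a,3),round(float(np.median(q[np.abs(rr-a)<.004,2])),4)) for a in np.arange(-.085,0,.02) if (np.abs(rr-a)<.004).sum()>5])
E
python3 -c "
from pn import *
knife('w8'); panel('t8')"|awk '/x0.0[34]0|x0.[01][0239]0|\[/'
```

```text
x0.000 n241 zmin 0.0431 med 0.0444 y -0.0001
x0.020 n426 zmin 0.0465 med 0.0478 y -0.0001
x0.030 n445 zmin 0.0483 med 0.0497 y -0.0001
x0.040 n447 zmin 0.0503 med 0.0515 y 0.0004
x0.090 n451 zmin 0.1034 med 0.1046 y -0.0000
x0.100 n446 zmin 0.1054 med 0.1066 y -0.0000
x0.120 n472 zmin 0.1091 med 0.1103 y 0.0000
x0.130 n489 zmin 0.1110 med 0.1122 y 0.0000
[ 0.513  -0.045   0.1369] [ 0.06 -0.08 -0.8 ] 0.17391580313392252
panel red box in stop frame [[-0.0017, 0.0533], [-0.0028, -0.0546], [-0.0812, -0.053], [-0.0796, 0.0549]]
z vs x [(np.float64(-0.065), 0.0273), (np.float64(-0.045), 0.0275), (np.float64(-0.025), 0.0283), (np.float64(-0.005), 0.0276)]
```

carry_out(plan=[[0.01,0.15,0,0,0.5],[0.02,0.3,0,0,0.5],[0.03,0.45,0,0,0.5],[0.04,0.6,0,0,0.5],[0.05,0.8,0,0,0.5],[0.06,1.0,0,0,0.5],[0.08,1.2,0,0,0.5],[0.09,1.4,0,0,0.5],[0.1,1.6,0,0,0.5],[0.12,1.8,0,0,0.5],[0.13,2.0,0,0,0.5],[0.15,2.2,0,0,0.5],[0.16,2.4,0,0,0.5],[0.16,2.4,0,0,0.5]])

```text
clock: 13.05
position: [0.5146, -0.0208, 0.1369]
ee_rot: [-2.292, -2.145, 0.001]
force: [-0.8, 0.1, -0.5]
width: 0.17
```

```bash
python3 -c "
from pn import *
knife('w9'); panel('t9')"|awk '/x0.0[34]0|x0.[01][0239]0|\[/'
```

```text
x0.000 n245 zmin 0.0432 med 0.0445 y 0.0004
x0.020 n432 zmin 0.0465 med 0.0478 y 0.0002
x0.030 n443 zmin 0.0483 med 0.0496 y -0.0001
x0.040 n448 zmin 0.0502 med 0.0514 y 0.0004
x0.090 n450 zmin 0.1034 med 0.1046 y -0.0000
x0.100 n458 zmin 0.1055 med 0.1065 y -0.0000
x0.120 n589 zmin 0.1050 med 0.1100 y 0.0000
x0.130 n548 zmin 0.1027 med 0.1037 y -0.0005
[ 0.5146 -0.0208  0.1369] [-0.83  0.13 -0.55] 0.17049059850467452
panel red box in stop frame [[0.0001, 0.0538], [0.0004, -0.0543], [-0.0764, -0.0537], [-0.0762, 0.0544]]
z vs x [(np.float64(-0.065), 0.0317), (np.float64(-0.045), 0.03), (np.float64(-0.025), 0.029), (np.float64(-0.005), 0.0282)]
```

View pics/w9.png

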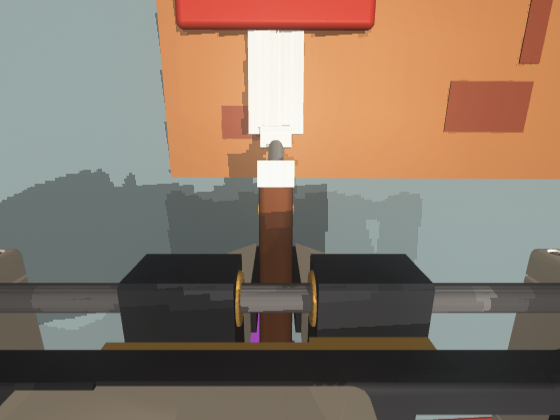

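carry_out(plan=[[0,0,0,0,0.5],[0,0,0,0,0.5],[0,0.0,0.2,0,0.5],[0,0.02,0.4,0,0.5],[0,0.05,0.6,0,0.5],[0,0.08,0.9,0,0.5],[0.01,0.12,1.2,0,0.5],[0.01,0.2,1.5,0,0.5],[0.02,0.32,1.8,0,0.5],[0.03,0.42,2.1,0,0.5],[0.03,0.53,2.3,0,0.5],[0.03,0.53,2.3,0,0.5]], squeeze=20)

```text
clock: 14.35
position: [0.5151, -0.0155, 0.1602]
ee_rot: [-2.292, -2.146, 0.0]
force: [0.2, 0.6, -1.0]
width: 0.174
```

```bash
python3 -c "
from pn import *
knife('w10'); panel('t10')
I,D=arm.get_image('side');cv2.imwrite('pics/s10.png',cv2.resize(I[190:300,150:330,::-1],None,fx=4,fy=4,interpolation=cv2.INTER_CUBIC))"|awk '/x0.0[34]0|x0.[01][0239]0|\[/'
```

```text
x0.000 n241 zmin 0.0434 med 0.0445 y 0.0004
x0.020 n443 zmin 0.0465 med 0.0478 y -0.0001
x0.030 n453 zmin 0.0485 med 0.0497 y -0.0001
x0.040 n449 zmin 0.0502 med 0.0516 y -0.0000
x0.090 n449 zmin 0.1039 med 0.1051 y -0.0000
x0.100 n448 zmin 0.1058 med 0.1070 y -0.0000
x0.120 n462 zmin 0.1096 med 0.1108 y -0.0003
x0.130 n525 zmin 0.0987 med 0.1001 y 0.0001
[ 0.5151 -0.0155  0.1602] [ 0.25  0.6  -1.02] 0.17420625292837857
panel red box in stop frame [[0.0002, 0.0527], [0.0, -0.0572], [-0.0673, -0.0564], [-0.0666, 0.0535]]
z vs x [(np.float64(-0.065), 0.0584), (np.float64(-0.045), 0.0492), (np.float64(-0.025), 0.0396), (np.float64(-0.005), 0.0296)]
```

View pics/s10.png

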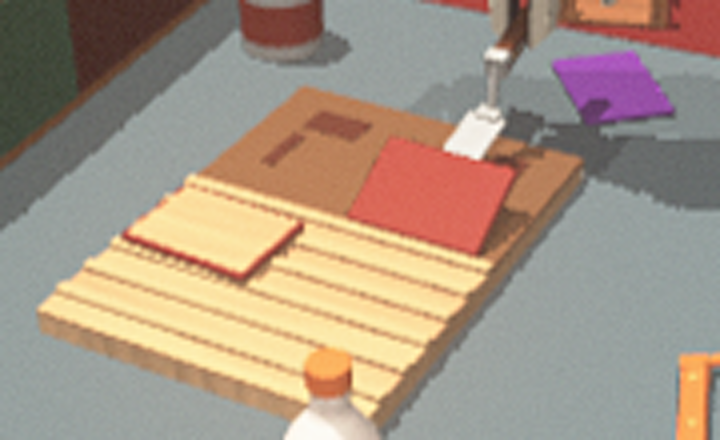

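carry_out(plan=[[0.01,0.2,0.4,0,0.5],[0.03,0.4,0.7,0,0.5],[0.05,0.75,1.1,0,0.5],[0.07,1.07,1.5,0,0.5],[0.1,1.5,1.85,0,0.5],[0.12,1.9,2.16,0,0.5],[0.16,2.4,2.45,0,0.5],[0.19,2.85,2.65,0,0.5],[0.22,3.35,2.8,0,0.5],[0.25,3.85,2.92,0,0.5],[0.28,4.3,3.0,0,0.5],[0.32,4.8,3.0,0,0.5],[0.35,5.2,3.0,0,0.5],[0.37,5.6,3.0,0,0.5],[0.4,6.0,3.0,0,0.5],[0.42,6.4,3.0,0,0.5],[0.45,6.8,3.0,0,0.5],[0.45,6.8,3.0,0,0.5],[0.45,6.8,3.0,0,0.5],[0.45,6.8,3.0,0,0.5]])

```text
clock: 16.5
position: [0.5193, 0.0521, 0.1898]
ee_rot: [-2.292, -2.145, 0.002]
force: [0.6, 0.3, -2.7]
width: 0.171
```

```bash
python3 -c "
from pn import *
knife('w11')
I,D=arm.get_image('side');cv2.imwrite('pics/s11.png',cv2.resize(I[190:300,150:330,::-1],None,fx=4,fy=4,interpolation=cv2.INTER_CUBIC))"|awk '/x0.0[34]0|x0.[01][0239]0|\[/'
```

```text
x0.000 n240 zmin 0.0433 med 0.0444 y 0.0004
x0.020 n426 zmin 0.0466 med 0.0479 y -0.0001
x0.030 n443 zmin 0.0484 med 0.0497 y -0.0001
x0.040 n475 zmin 0.0503 med 0.0516 y -0.0000
x0.090 n450 zmin 0.1036 med 0.1049 y -0.0000
x0.100 n447 zmin 0.1056 med 0.1068 y -0.0000
x0.120 n474 zmin 0.1093 med 0.1107 y 0.0000
x0.130 n484 zmin 0.1113 med 0.1126 y 0.0000
[0.5193 0.0521 0.1898] [ 0.63  0.26 -2.68] 0.17095712730760626
```

View pics/s11.png

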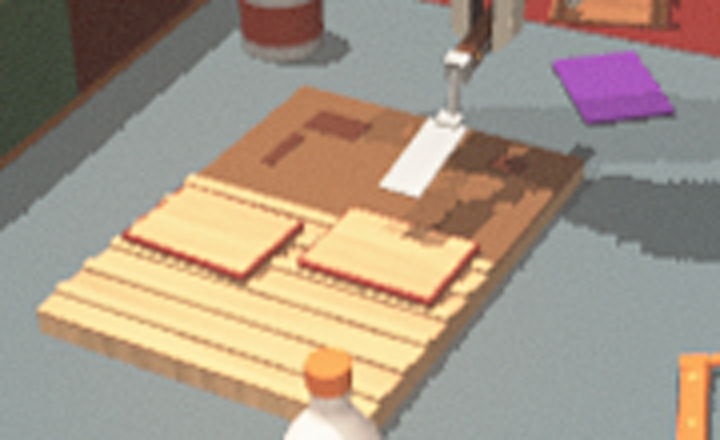

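carry_out(plan=[[0,0,2,0,0.5],[0,-2,4,0,0.5],[0,-5,4,-0.1,0.5],[0,-8,4,-0.2,0.5],[0,-11,4,-0.32,0.5],[0,-14,4,-0.44,0.5],[0,-17,4,-0.56,0.5],[0,-20,4,-0.68,0.5],[0,-23,4,-0.8,0.5],[0,-26,4,-0.92,0.5],[0,-29,4,-1.04,0.5],[0.1,-31,4,-1.14,0.5],[0.1,-32.3,4,-1.24,0.5],[0.1,-32.3,4,-1.24,0.5],[0.1,-32.3,4,-1.24,0.5]], squeeze=20)

```text
clock: 18.1
position: [0.5203, -0.2704, 0.2296]
ee_rot: [-3.111, -0.418, -0.001]
force: [0.4, 1.0, -1.2]
width: 0.173
```

```bash
python3 -c "
from pn import *
knife('w12');print(arm.observe()['ee_rot'])
C=cam('top'); I,D=arm.get_image('top'); P=cloud(C,D); h=I.astype(int)
e=np.array([np.cos(1.505),np.sin(1.505)]); n=np.array([-e[1],e[0]]); r=P[...,:2]-[.528,.179]; X=r@e; Y=r@n
m=(P[...,2]>.028)&(P[...,2]<.045)&(X>-.02)&(X<.16)&(np.abs(Y)<.058)
c=max(cv2.findContours(m.astype(np.uint8),0,2)[0],key=cv2.contourArea); b=cv2.boxPoints(cv2.minAreaRect(c)); w=ray(C,b,.0325)[:,:2]-[.528,.179]; print('panel',np.c_[w@e,w@n].round(4).tolist(),'z',np.percentile(P[m][:,2],[10,50,90]))
"|awk '/x0.0[0345]0|x0.[01][0239]0|\[/'
```

```text
x0.000 n227 zmin 0.0434 med 0.0444 y -0.0004
x0.020 n436 zmin 0.0465 med 0.0478 y -0.0004
x0.030 n448 zmin 0.0484 med 0.0498 y -0.0004
x0.040 n472 zmin 0.0504 med 0.0517 y -0.0004
x0.050 n534 zmin 0.0516 med 0.0527 y -0.0004
x0.090 n455 zmin 0.1036 med 0.1049 y 0.0002
x0.100 n460 zmin 0.1057 med 0.1069 y -0.0004
x0.120 n470 zmin 0.1094 med 0.1107 y 0.0002
x0.130 n476 zmin 0.1114 med 0.1126 y -0.0003
[ 0.5203 -0.2704  0.2296] [ 0.44  0.97 -1.19] 0.17274225276031013
[-3.11014439e+00 -4.19207371e-01 -8.67844596e-04]
panel [[0.0714, 0.0555], [0.071, -0.0557], [-0.0086, -0.0543], [-0.0077, 0.0568]] z [0.0288779  0.03174704 0.03526973]
```

carry_out(plan=[[0,0,-4,0,0.5],[0,0,-8,0,0.5],[0,0,-10,0,0.5],[0,0,-10.4,0,0.5],[0,0,-10.4,0,0.5]], squeeze=10)

```text
clock: 18.7
position: [0.5206, -0.2689, 0.1257]
ee_rot: [-3.109, -0.422, -0.0]
force: [0.5, -0.7, -1.0]
width: 0.175
```

carry_out(plan=[[0,0,-0.3,0,0.5],[0,0,-0.6,0,0.5],[0,0,-0.9,0,0.5],[0,0,-1.2,0,0.5],[0,0,-1.5,0,0.5],[0,0,-1.8,0,0.5],[0,0,-2.1,0,0.5],[0,0,-2.4,0,0.5],[0,0,-2.6,0,0.5],[0,0,-2.8,0,0.5],[0,0,-2.9,0,0.5],[0,0,-2.9,0,0.5]], squeeze=4)

```text
clock: 19.9
position: [0.5207, -0.2688, 0.0968]
ee_rot: [-3.109, -0.422, -0.001]
force: [-0.9, 0.1, 0.5]
width: 0.174
```

```bash
python3 -c "
from pn import *
knife('w13')"
```

```text
x-0.050 n8 zmin 0.0611 med 0.0615 y 0.0105
x-0.040 n179 zmin 0.0511 med 0.0616 y -0.0096
x-0.030 n327 zmin 0.0427 med 0.0436 y -0.0000
x-0.020 n334 zmin 0.0425 med 0.0435 y -0.0002
x0.000 n221 zmin 0.0426 med 0.0438 y 0.0000
x0.010 n1007 zmin 0.0319 med 0.0436 y 0.0005
x0.020 n450 zmin 0.0425 med 0.0436 y 0.0000
x0.030 n503 zmin 0.0426 med 0.0437 y 0.0001
x0.040 n508 zmin 0.0425 med 0.0436 y -0.0004
x0.050 n815 zmin 0.0420 med 0.0433 y -0.0008
x0.060 n535 zmin 0.0543 med 0.0944 y 0.0001
x0.070 n498 zmin 0.0798 med 0.0838 y -0.0001
x0.080 n501 zmin 0.0858 med 0.0869 y 0.0002
x0.090 n556 zmin 0.0857 med 0.0870 y 0.0002
x0.100 n569 zmin 0.0858 med 0.0871 y 0.0002
x0.110 n603 zmin 0.0860 med 0.0870 y 0.0002
x0.120 n637 zmin 0.0858 med 0.0871 y -0.0003
x0.130 n434 zmin 0.0861 med 0.0871 y 0.0002
[ 0.5207 -0.2688  0.0968] [-0.88  0.1   0.54] 0.17438277815872835
```

View pics/w13.png

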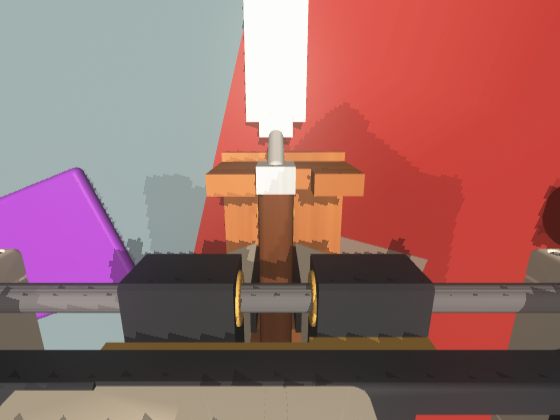

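carry_out(plan=[[0,0,0,0,1.8],[0,0,0,0,2.2],[0,0,0,0,4],[0,0,0,0,5],[0,0,1,0,5],[0,0,4,0,5],[0,0,8,0,5],[0,0,12,0,5],[-4,-4,16,0,5],[-8,-8,16,0,5],[-8,-8,16,0,5],[-8,-8,16,0,5]])

```text
clock: 21.15
position: [0.4375, -0.3526, 0.2586]
ee_rot: [-3.113, -0.412, -0.0]
force: [0.4, -0.5, 1.1]
width: 0.548
```

Run:
```python
from pn import *
C=cam('top'); I,D=arm.get_image('top'); P=cloud(C,D); h=I.astype(int); s=560/784
e=np.array([np.cos(1.505),np.sin(1.505)]); n=np.array([-e[1],e[0]]); r=P[...,:2]-[.528,.179]; X=r@e; Y=r@n
for nm,y0 in(("panel",0),("done",-.12)):
    print(nm,[(round(a,3),round(float(np.median(P[(abs(X-a)<.004)&(abs(Y-y0)<.035)][:,2])),4)) for a in np.arange(-.025,.12,.01)])
    print("  by y",[round(float(np.median(P[(abs(Y-y0-a)<.004)&(abs(X-.035)<.025)][:,2])),4) for a in(-.045,-.02,0,.02,.045)])
A=cv2.resize(I[114:264,140:400,::-1],None,fx=3,fy=3,interpolation=cv2.INTER_CUBIC); cv2.imwrite("pics/t14.png",A)
for a in((540,285),(550,318),(520,235)):
    u,v=int(a[0]*s),int(a[1]*s); print(np.median(P[v-1:v+2,u-1:u+2].reshape(-1,3),0).round(4))
```

```text
panel [(np.float64(-0.025), 0.0191), (np.float64(-0.015), 0.02), (np.float64(-0.005), 0.0306), (np.float64(0.005), 0.0314), (np.float64(0.015), 0.0311), (np.float64(0.025), 0.0323), (np.float64(0.035), 0.0319), (np.float64(0.045), 0.0315), (np.float64(0.055), 0.0321), (np.float64(0.065), 0.0309), (np.float64(0.075), 0.0216), (np.float64(0.085), 0.0192), (np.float64(0.095), 0.0207), (np.float64(0.105), 0.0218), (np.float64(0.115), 0.0201)]
  by y [0.0313, 0.031, 0.0317, 0.0316, 0.0315]
done [(np.float64(-0.025), 0.0189), (np.float64(-0.015), 0.0197), (np.float64(-0.005), 0.0198), (np.float64(0.005), 0.0231), (np.float64(0.015), 0.0198), (np.float64(0.025), 0.03), (np.float64(0.035), 0.0316), (np.float64(0.045), 0.0316), (np.float64(0.055), 0.0307), (np.float64(0.065), 0.0311), (np.float64(0.075), 0.032), (np.float64(0.085), 0.0315), (np.float64(0.095), 0.0317), (np.float64(0.105), 0.0221), (np.float64(0.115), 0.0196)]
  by y [0.0304, 0.0297, 0.0296, 0.0293, 0.0248]
[ 0.5247 -0.2645  0.0508]
[ 0.4571 -0.2821  0.0525]
[ 0.6334 -0.2348  0.0065]
```

View pics/t14.png

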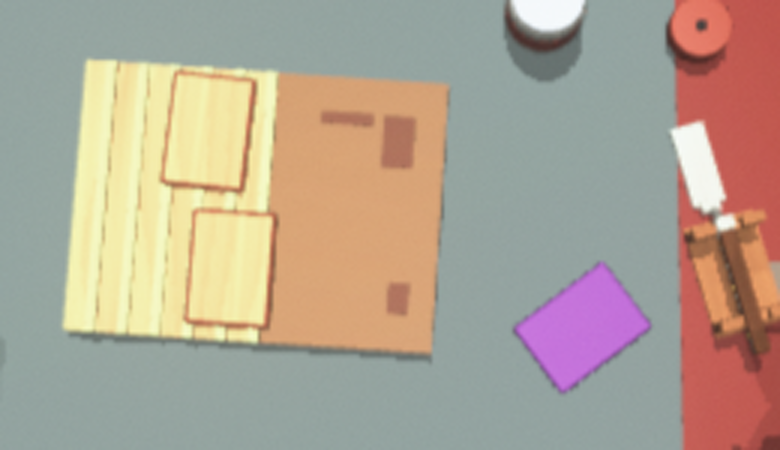

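```bash
python3 -c "
from cell import arm
print(arm.sign_off())"
```

```text
the job is handed in; nothing more can be done
None
```

The panel is turned over and the job is handed in, at about 21 s of the 61 s allowed. No verdict came back.

**What I did**
- I took the knife from its rest with a light grip and shook it until the nose dropped. That overshot to about 0.7 rad, so I pressed the tip on the open bench to bring it back to about 0.2 rad.
- I felt for the pad with a slipping light grip and slid the blade under the free edge. The panel ran up square against the first lath.
- I lifted along an arc and the panel tipped over the lath. The knife then went back into its notches.

**Last checks**
- **Panel:** bare face up and flat to within the top camera's noise of about 1 mm, at the same height as the panel already drying. It looks square by eye. Its centre is about 32 mm past the lath lip (20 to 120 mm allowed) and about mid-lane, and its near edge hangs a few millimetres over the lip.
- **Knife:** level in both notches, with the handle within about 2 mm of its starting place.
- **Other things:** the drying panel, tin, upper wheel and purple panel look untouched in the last top picture. The truck and glue bottle were outside that picture; the arm was not sent near them.
- **Forces:** wrist readings at the ends of moves stayed below 3 N while the knife was on the pad or panel. They would not show brief peaks within a move.

No check failed. The top camera read heights about 1 to 2 mm lower than the wrist camera, which is within calibration.

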